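# Zero the force indicator and hold the watch-glass press at its mark

### The job

Seat the glass of the watch in the bench press: with the press lever still up, first zero the force indicator by pushing its round mushroom-headed plunger fully in and letting it spring back; then press the lever's cross-bar grip down until the indicator's needle stands within the broad black mark on the dial, and finish while still holding it there. Never push the lever down to its stop, which would crack the glass; do not press the square key, and leave everything else on the bench undisturbed.

Things in the scene. Friction and masses are not known exactly. Their poses are not given: they have to be found in the camera images.
- press: grey bench press, fixed to the bench: base 200 x 130 x 22 mm, column at its far (+x) side, head up to 190 mm above the bench, a watch 42 mm across lying in its nest. Origin at the centre of the base's underside; its x axis points from the lever's grip towards the column, y along the lever's hinge, z up
- lever_pivot (a point): hinge axis of the press lever, between two steel cheeks on top of the press: 50 mm along the press's +x and 225 mm above the bench; the cheeks end 245 mm above the bench
- lever_grip (a point): black cross-bar at the free end of the press lever, a cylinder 22 mm in diameter and 80 mm long, lying level. The point is the middle of the bar; the bar runs along the press's y axis. It lies 190 mm from the lever_pivot axis on the -x side of the press; with the lever up it is 299 mm above the bench
- press_lever (a joint): angle of the press lever, rad: 0 is up at rest (lever then slopes 0.40 rad above level towards the grip), growing as the grip is pressed down, 0.55 is the stop (grip 197 mm above the bench). A spring returns it: about 4 N at the grip to start it and about 10 N to hold it at 0.38. Needle within the broad mark: 0.33 to 0.43
- indicator: grey force indicator box, fixed to the bench, 120 (x) x 165 (y) x 55 mm high, to the left or right of the press; dial 76 mm across facing up on its top. Origin at the centre of its underside, x axis roughly away from the robot, y to the left. The mushroom-headed plunger is at x -30, y +60 mm in its frame and the square key at x -30, y -58 mm
- gauge_needle (a joint): angle of the dial's needle, rad, clockwise from above, 0 at rest. It follows the press lever: 6 times the lever's angle. The broad black mark runs from about 1.98 to 2.58
- plunger_top (a point): centre of the top face of the indicator's mushroom-headed steel plunger (head 23 mm in diameter), 83 mm above the bench when out; it is pushed straight down
- reset_plunger (a joint): travel of the plunger, m: 0 out, 0.010 fully in. Spring: about 1.6 N to start it, 5 N fully in; it returns by itself
- key_top (a point): centre of the top of the low white square key, 26 x 26 mm, 66 mm above the bench; not to be pressed
- square_key (a joint): travel of the square key, m: 0 out, 0.005 in; leave it at 0
- timing_machine: black instrument 110 x 150 x 50 mm with a flat screen and a small steel watch holder on top (up to 78 mm high), fixed to the bench on the other side of the press from the indicator; not used. Origin at the centre of its underside
- watch: loose steel watch head 42 mm across, 12 mm high, lying on the green mat in front of the press; leave it. Origin under its centre
- screwdriver: loose screwdriver 130 mm long, lying on the green mat; leave it
- blower: terracotta rubber hand blower standing upright, 52 mm across, 100 mm high; leave it. Origin under its centre
- jar: loose small glass jar with a black cap, 44 mm across, 45 mm high; leave it. Origin under its centre
Things that resemble listed ones, but are neither listed nor needed, are in the scene too. What is shaped like the indicator but orange is not meant. Several things look just like the blower: the one meant starts nearest to the robot's base.

How it is judged:
By the outcome, as a careful person would: the job done as asked, in the order asked, and still so for the second after the job is handed in, while the arm keeps its last pose, push and grip.
It also fails if it takes over 48 s, if anything falls off the work surface, if the arm or the gripper's body presses on something with over 40 N, if the wrist force passes 120 N, or if a joint passes its speed limit or range.

### The arm

A 6-joint arm with a two-finger parallel gripper is mounted at the origin on the work surface. World frame = base frame: x ahead of the robot, y to its left, z up, the work surface at z = 0. Lengths are in mm, angles in degrees, forces in N, time in s.
With the tool pointing down it reaches from about 350 to 850 mm from the base axis. Payload 8.1 kg.
Tool frame: the origin (TCP) lies between the finger pads; the fingertips stand 25 mm ahead of it and the grasp point (between the pads) lies 6 mm ahead of it (r.tcp_to_tips is the distance from the TCP to the fingertips, in mm); z points along the fingers, y is the line along which they close (so a half turn about z gives the same grasp; the last joint's range is limited). The gripper opens to 85 mm and grips with 20 to 120 N. Pads are 22 mm wide; open, the fingers measure 114 mm over their backs; the gripper's body (76 mm by 85 mm) begins 54 mm behind the grasp point. The pads swing forward as they close: fully open they stand 13 mm farther back than shut.
Start: joints at [62.315, 7.471, 85.268, -0, 87.261, -4.893], TCP at [232.414, 553.163, 256.292] pointing down, gripper open.
Joint ranges: [-169.43, 169.43], [-51.17, 129.36], [1.28, 143.12], [-76.62, 256.62], [0, 156.53], [-152.29, 152.29]. Speed limits (degrees/s): [136.94, 136.94, 159.86, 180, 180, 180].

### API

Orientations are given as [roll, pitch, yaw] about the fixed x, y, z axes, in that order (R = Rz(yaw) Ry(pitch) Rx(roll)).
In Python, from bench import r gives the robot as it stands.
- The arm moves only by the tool apply_moves, never from a script. Its arguments are lists of equal length, an entry for each row: "angular": the turn, a rotation vector about the world's x, y, z in units of 8 degrees (1.0 is 8 degrees), a list of three; "travel": the shift along the world's x, y, z in units of 40 mm (1.0 is 40 mm), a list of three; "jaw": the opening, from 0 (shut) to 1 (fully open). A call has 1 to 20 rows; each row shifts and turns the commanded pose from where the row before left it; what a row does not reach is not made up. A row lasts 1/8 s, in which the tool goes at most 62.5 mm and 10.7 degrees, less where a joint would pass 70% of its speed; a pose out of reach is approached as far as the arm can. A call is refused whole if a number of a shift passes 1 or a number of a turn 1, either way. A call with a gripper value outside its range is refused whole. The fingers move at their own pace and stop on an object; "force" is the grip in N (left out, the last holds). Time passes only in rows, so rows that do not move let the fingers close. It gives the time, the measured TCP pose, the force, the opening and the grip force at its end, in the units of the state.
- r.sense(): the state, without advancing time (a new reading comes with each control period).
- r.snapshot(name): name is "scene" or "top" or "wrist"; returns a dict with "color" (384x512x3 uint8, red, green, blue), "fx", "fy", "cx", "cy" (pixels), "R" (3x3) and "t" (3): a world point X has camera coordinates R X + t; the wrist camera has in their place "mount" (4x4, takes a point from camera to tool coordinates, whose origin is the TCP and whose axes are the flange's). Camera axes: x right, y down, z forward; pixel columns grow to the right and rows downward; lengths in mm; the calibration is good to about 2 mm. The wrist camera is an equidistant fisheye: a pixel r from the principal point sees the ray r / f radians off the axis. A picture is of the moment at which its call begins: read the wrist's pose just before it. There is no depth.
- r.hand_in(): hands the job in; it is judged then, once.
The state is a dict: "time": time; "joint_pos": joint angles; "qd": joint speeds; "joint_efforts": joint torques, N m; "tool_pos": TCP position; "tcp_rot": TCP orientation; "ft_force": force on the tool from outside, world axes, zero at the start; "wrist_torque": the same for the moment, N m; "finger_gap": finger opening in mm; "grip_force": force on a finger pad.
Only numpy, scipy, OpenCV 4.12 (cv2) and the standard library are available. Lean on these libraries where they do the work, as an engineer would, in place of code of your own. Each camera call takes 0.05 s, during which the arm holds its last target. There are 200 camera calls.

## Working session

There is one attempt and no reset: what is moved stays moved. The work goes in short steps, Python scripts to look and compute and a tool call to move; the robot and the scene stay as the last step left them, time stands still between calls to the robot, and variables do not carry over. Pictures are saved under pics/ and viewed, at most 10 in all, crops included, and the job is handed in when it is done.

Besides the shell and the picture viewer there is one more tool, called after ">>>" by a JSON object that holds its "method" and its "body". apply_moves: Moves the arm, as the interface text tells. Its arguments: {"type":"object","properties":{"angular":{"type":"array"},"travel":{"type":"array"},"jaw":{"type":"array"},"force":{"type":"number"}},"required":["angular","travel","jaw"]}

```bash
mkdir -p pics; cat > h.py <<'E'
import numpy as np,cv2
from bench import r
def snap(n,f):
    s=r.snapshot(n); cv2.imwrite('pics/'+f,s['color'][:,:,::-1]); return s
def cast(s,u,v,z):
    R=np.array(s['R']);t=np.array(s['t']);c=-R.T@t
    d=R.T@np.array([(u-s['cx'])/s['fx'],(v-s['cy'])/s['fy'],1]); return c+d*(z-c[2])/d[2]
def proj(s,X):
    p=np.array(s['R'])@np.array(X)+np.array(s['t']);return s['fx']*p[0]/p[2]+s['cx'],s['fy']*p[1]/p[2]+s['cy']
E
python3 - <<'E'
from h import *
for n in('top','scene'):
    s=snap(n,n+'0.png');print(n,s['fx'],-np.array(s['R']).T@s['t'])
    im=cv2.imread('pics/'+n+'0.png');cv2.imwrite('pics/'+n+'0b.png',cv2.resize(im,(768,576),interpolation=cv2.INTER_CUBIC))
print(r.sense())
E
```

```text
top 361.869017996421 [ 474.87901186   39.14034294 1276.27765796]
scene 416.4491053506608 [1071.94381599 -182.30453336 1140.43253591]
{'time': 0.1, 'joint_pos': array([ 6.23164668e+01,  7.51224264e+00,  8.53220387e+01,  9.13710207e-05,
        8.72607400e+01, -4.89282383e+00]), 'qd': array([-0.02481607, -0.11294633, -0.25106048,  0.08695254,  0.0314267 ,
       -0.06861987]), 'joint_efforts': array([ 6.36968925e-04, -5.70951498e+01, -5.01942015e+01, -2.15153700e-04,
        7.94749096e-03,  4.50919430e-06]), 'tool_pos': array([232.1907182 , 552.77358624, 255.34364231]), 'tcp_rot': array([-1.79905333e+02, -8.19549340e-03,  1.57209279e+02]), 'ft_force': array([ 0.34511043, -0.59711626, -0.56750096]), 'wrist_torque': array([ 0.00743423, -0.02447705,  0.06483271]), 'grip_force': 0.0, 'finger_gap': 85.36223333488317}
```

View pics/top0b.png

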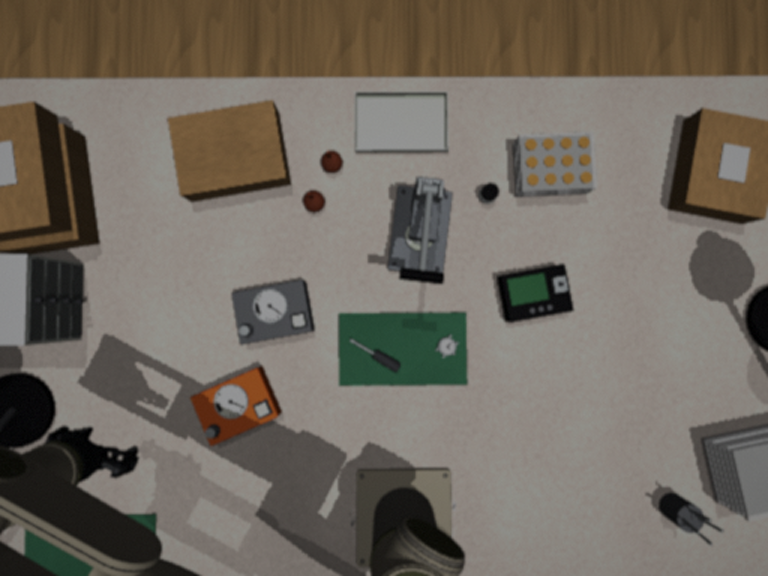

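View pics/scene0b.png

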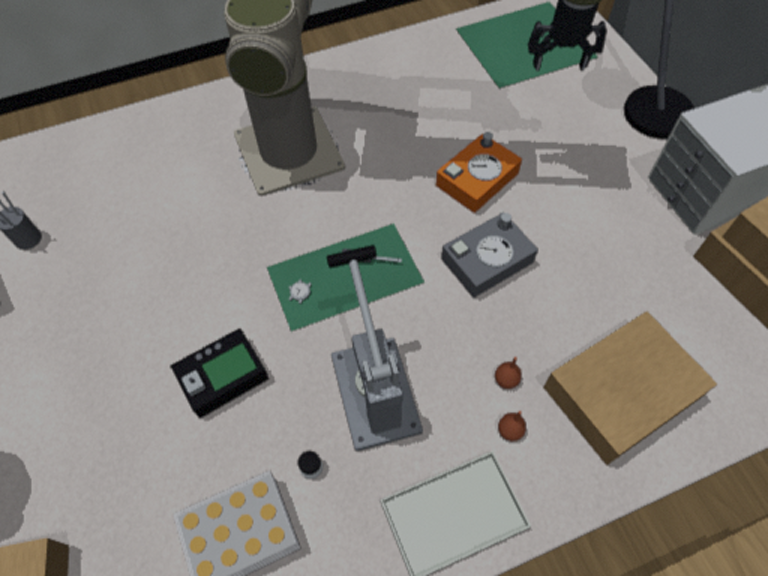

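Top view (768x576 scale): grip bar at about (422,274), plunger at (245,330) and key at (299,320) on the grey indicator. The orange decoy is at (235,405). Scene view: grip at (352,257), plunger at (505,221), key at (459,247).

```bash
python3 - <<'E'
from h import *
T=r.snapshot('top');S=r.snapshot('scene')
def dark(s,u,v,w,h,th):
    g=cv2.cvtColor(s['color'],cv2.COLOR_RGB2GRAY).copy();m=np.zeros_like(g);x,y=int(u/1.5),int(v/1.5)
    m[y-h:y+h,x-w:x+w]=(g[y-h:y+h,x-w:x+w]<th)*255
    c=max(cv2.findContours(m,0,2)[0],key=cv2.contourArea);return cv2.minAreaRect(c)
a=dark(T,422,274,20,9,35);b=dark(S,352,257,20,11,35);print(a,b)
def tri(p,q):
    A=[];B=[]
    P=[np.array([[s['fx'],0,s['cx']],[0,s['fy'],s['cy']],[0,0,1]])@np.c_[s['R'],s['t']] for s in(T,S)]
    X=cv2.triangulatePoints(P[0],P[1],np.array(p,float).reshape(2,1),np.array(q,float).reshape(2,1));return (X[:3]/X[3]).ravel()
print('grip',tri(a[0],b[0]),cast(T,*a[0],299),cast(S,*b[0],299))
bx=cv2.boxPoints(a);w=[cast(T,*p,299) for p in bx];print(np.round(w))
bx=cv2.boxPoints(b);w=[cast(S,*p,299) for p in bx];print(np.round(w))
for n,p,q,z in(('pl',(245,330),(505,219),83),('key',(299,320),(459,247),66)):
    p=np.array(p)/1.5;q=np.array(q)/1.5;print(n,tri(p,q),cast(T,*p,z),cast(S,*q,z))
print(-np.array(T['R']).T@T['t'])
def crop(s,u,v,f,k=12):
    x,y=int(u/1.5),int(v/1.5);return cv2.resize(s['color'][y-25:y+25,x-32:x+32,::-1],(384,300),interpolation=cv2.INTER_CUBIC),(x-32,y-25)
C=[crop(T,245,330,0),crop(S,505,221,0),crop(T,422,274,0),crop(S,352,257,0)];print([c[1] for c in C])
cv2.imwrite('pics/c.png',np.vstack([np.hstack([C[0][0],C[1][0]]),np.hstack([C[2][0],C[3][0]])]))
E
```

```text
((280.4804382324219, 183.14962768554688), (27.807924270629883, 6.984315872192383), 7.4314093589782715) ((234.05880737304688, 171.26470947265625), (9.219544410705566, 32.105709075927734), 77.47119140625)
grip [538.2388337  -24.82152578 299.79878862] [538.47443502 -24.35722838 299.        ] [537.58322204 -25.05871589 299.        ]
[[534.  14. 299.]
 [553.  12. 299.]
 [543. -63. 299.]
 [524. -60. 299.]]
[[519. -61. 299.]
 [530.  16. 299.]
 [556.  11. 299.]
 [545. -66. 299.]]
pl [433.03311767 349.93288232  75.37400547] [433.07679058 347.45190432  83.        ] [437.71971722 346.52832755  83.        ]
key [454.31821241 232.57400512  66.75825894] [454.03833487 232.05238392  66.        ] [454.03917362 233.36965884  66.        ]
[ 474.87901186   39.14034294 1276.27765796]
[(131, 195), (304, 122), (249, 157), (202, 146)]
```

View pics/c.png

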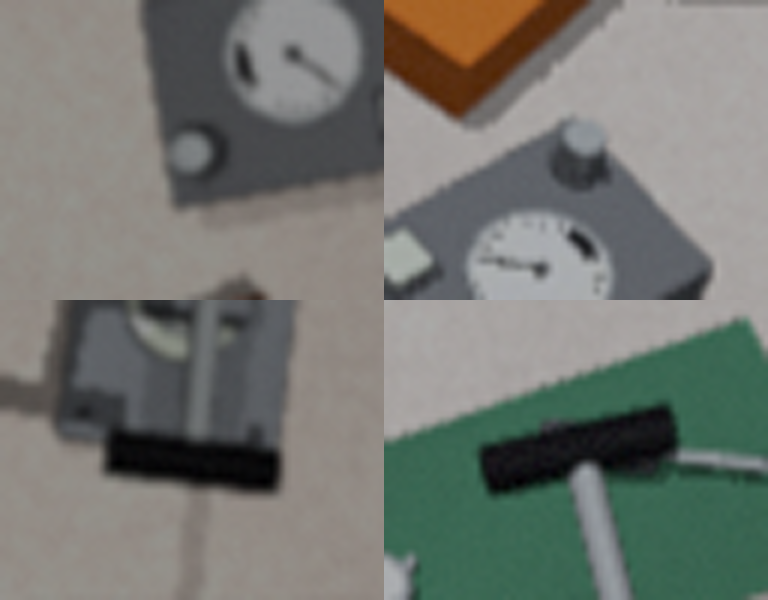

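Crop: plunger head top at full-res pixel ~(163,220) in the top view and ~(337.5,145) in the scene view. That puts it near (432.5, 348, 83), and the key distance of 117 mm agrees with 118. Grip is at (538,-24.5,299) with press yaw ≈ -7.6°. I'll close the jaws and go above the plunger.

>>> {"method": "apply_moves", "body": {"angular": [[0,0,0],[0,0,0],[0,0,0],[0,0,0],[0,0,0],[0,0,0],[0,0,0],[0,0,0],[0,0,0],[0,0,0],[0,0,0],[0,0,0],[0,0,0],[0,0,0]], "travel": [[0.5,-0.5,0],[0.7,-0.7,0],[0.8,-0.8,0],[0.8,-0.8,0],[0.8,-0.8,0],[0.7,-0.8,0],[0.5,-0.5,0],[0.2,-0.23,0],[0,0,-0.7],[0,0,-0.8],[0,0,-0.8],[0,0,-0.5],[0,0,0],[0,0,0]], "jaw": [0,0,0,0,0,0,0,0,0,0,0,0,0,0], "force": 40}}

```text
time: 1.95
tool_pos: [433.0, 348.6, 145.7]
tcp_rot: [179.9, 0.1, 157.2]
ft_force: [0.8, 0.1, 0.2]
finger_gap: -0.1
grip_force: 0.0
```

```bash
python3 - <<'E'
from h import *
s=r.sense();print(s['tool_pos'],s['tcp_rot'],s['ft_force'],s['finger_gap'],r.tcp_to_tips)
w=r.snapshot('wrist');cv2.imwrite('pics/w1.png',w['color'][:,:,::-1]);print(w['fx'],w['cx'],w['cy'],w['mount'])
S=r.snapshot('scene')
a=cv2.resize(S['color'][100:220,260:420,::-1],(512,384));cv2.imwrite('pics/w1b.png',np.vstack([w['color'][100:384,:,::-1],a[:284]]))
# where plunger expected in wrist image
from scipy.spatial.transform import Rotation as Ro
M=np.array(w['mount']);Rt=Ro.from_euler('xyz',s['tcp_rot'],degrees=True).as_matrix()
def wp(X):
    p=M[:3,:3].T@(Rt.T@(np.array(X)-s['tool_pos'])-M[:3,3]);th=np.arctan2(np.hypot(p[0],p[1]),p[2]);k=w['fx']*th/np.hypot(p[0],p[1]);return w['cx']+k*p[0],w['cy']+k*p[1]
print(wp([432.5,348,83]),wp([454,232.5,66]))
E
```

```text
[432.9866001  348.60725377 145.69204135] [1.79911667e+02 5.61356376e-02 1.57225189e+02] [0.77637576 0.06081735 0.17923519] -0.14129375436654873 25.0
297.3186396354542 255.90960373039425 186.95325189345968 [[-5.49800879e-04 -9.60037435e-01 -2.79871081e-01  7.12656734e+01]
 [ 9.99999830e-01 -5.82504629e-04  3.36778784e-05 -2.04626129e-01]
 [-1.95358224e-04 -2.79871015e-01  9.60037591e-01 -1.17498179e+02]
 [ 0.00000000e+00  0.00000000e+00  0.00000000e+00  1.00000000e+00]]
(np.float64(254.9311329416782), np.float64(214.20169244351217)) (np.float64(137.53685132634078), np.float64(276.79506000156164))
```

View pics/w1b.png

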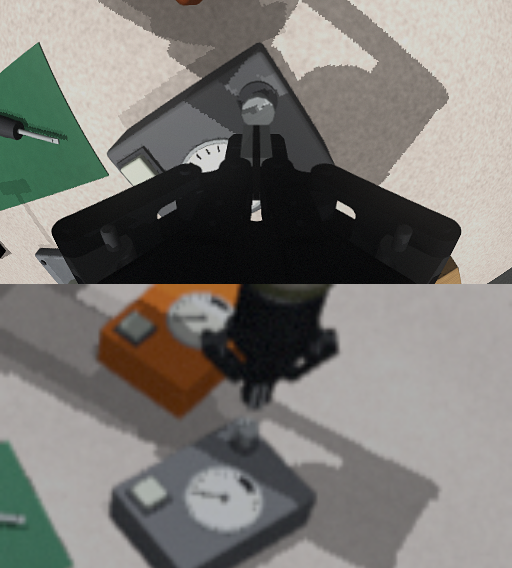

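The wrist view shows the plunger head at ~(257,208), within about 4 mm of the prediction (255,214). The tips are centred over it. I'll nudge slightly and push down.

>>> {"method": "apply_moves", "body": {"angular": [[0,0,0],[0,0,0],[0,0,0],[0,0,0],[0,0,0],[0,0,0],[0,0,0],[0,0,0]], "travel": [[-0.05,0.02,-0.3],[0,0,-0.3],[0,0,-0.2],[0,0,-0.1],[0,0,-0.1],[0,0,-0.1],[0,0,0],[0,0,0]], "jaw": [0,0,0,0,0,0,0,0]}}

```text
time: 3.05
tool_pos: [430.5, 348.8, 100.6]
tcp_rot: [180.0, 0.0, 157.2]
ft_force: [-2.0, -2.3, 4.3]
finger_gap: 0.2
grip_force: 2.0
```

>>> {"method": "apply_moves", "body": {"angular": [[0,0,0],[0,0,0],[0,0,0],[0,0,0],[0,0,0]], "travel": [[0,0,-0.05],[0,0,-0.04],[0,0,0],[0,0,0],[0,0,0]], "jaw": [0,0,0,0,0]}}

```text
time: 3.68
tool_pos: [430.7, 348.9, 97.9]
tcp_rot: [180.0, 0.0, 157.2]
ft_force: [-5.5, -3.9, 13.8]
finger_gap: -0.0
grip_force: 6.8
```

At the stop (13.8 N, travel ≈10 mm). I'll add a little more to be sure, then retract and check that it springs back.

>>> {"method": "apply_moves", "body": {"angular": [[0,0,0],[0,0,0],[0,0,0],[0,0,0],[0,0,0],[0,0,0],[0,0,0],[0,0,0],[0,0,0],[0,0,0]], "travel": [[0,0,-0.02],[0,0,0],[0,0,0],[0,0,0.2],[0,0,0.4],[0,0,0.8],[0,0,1],[0,0,1],[0,0,1],[0,0,0.6]], "jaw": [0,0,0,0,0,0,0,0,0,0]}}

```text
time: 4.92
tool_pos: [431.0, 349.2, 299.1]
tcp_rot: [179.8, 0.1, 157.2]
ft_force: [0.4, 0.8, 0.1]
finger_gap: 0.1
grip_force: 0.0
```

```bash
python3 - <<'E'
from h import *
S=r.snapshot('scene');T=r.snapshot('top');print(r.sense()['tool_pos'])
f=lambda s,x0,y0:cv2.resize(s['color'][y0:y0+75,x0:x0+100,::-1],(400,300),interpolation=cv2.INTER_CUBIC)
cv2.imwrite('pics/d.png',np.hstack([f(S,275,120),f(T,140,170)]))
E
```

```text
[431.75681782 349.72607641 300.26815124]
```

View pics/d.png

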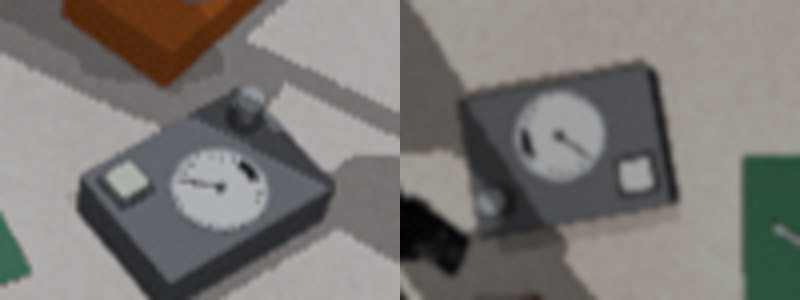

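The plunger is back out (scene crop (247,100)). Needle is at rest and key untouched. Now above the lever grip.

>>> {"method": "apply_moves", "body": {"angular": [[0,0,0],[0,0,0],[0,0,0.19],[0,0,0.19],[0,0,0.19],[0,0,0.19],[0,0,0.19],[0,0,0.19],[0,0,0.19],[0,0,0.19],[0,0,0.19],[0,0,0.19],[0,0,0],[0,0,0],[0,0,0]], "travel": [[0,0,0.8],[0,0,0.8],[0.2,-0.6,0],[0.26,-0.95,0],[0.26,-0.95,0],[0.26,-0.95,0],[0.26,-0.95,0],[0.26,-0.95,0],[0.26,-0.95,0],[0.26,-0.95,0],[0.26,-0.95,0],[0.26,-0.95,0],[0.1,-0.2,0],[0,0,0],[0,0,0]], "jaw": [0,0,0,0,0,0,0,0,0,0,0,0,0,0,0]}}

```text
time: 6.9
tool_pos: [535.8, -24.2, 359.6]
tcp_rot: [180.0, -0.0, 172.5]
ft_force: [-0.6, 0.1, 0.1]
finger_gap: -0.1
grip_force: 0.0
```

```bash
python3 - <<'E'
from h import *
S=r.snapshot('scene');T=r.snapshot('top');print(r.sense()['tool_pos'])
f=lambda s,x0,y0:cv2.resize(s['color'][y0:y0+75,x0:x0+100,::-1],(400,300),interpolation=cv2.INTER_CUBIC)
w=r.snapshot('wrist')
cv2.imwrite('pics/e.png',np.hstack([f(S,190,130),cv2.resize(w['color'][84:,:,::-1],(400,234)) if 0 else cv2.resize(w['color'][:,:,::-1],(400,300))]))
E
```

```text
[535.86739852 -24.14414805 359.93391049]
```

View pics/e.png

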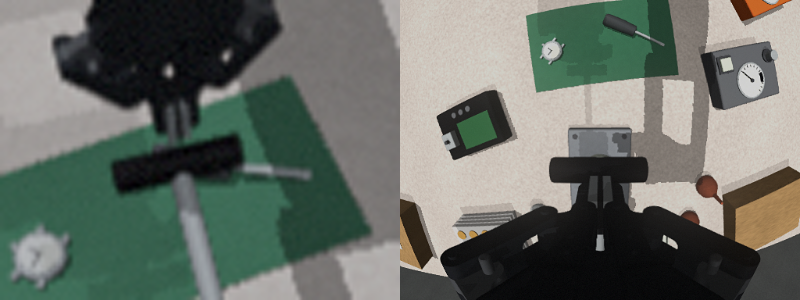

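Both views show the shut tips centred over the cross-bar. I'll press along the arc to roughly q≈0.3, then read the needle.

>>> {"method": "apply_moves", "body": {"angular": [[0,0,0],[0,0,0],[0,0,0],[0,0,0],[0,0,0],[0,0,0],[0,0,0],[0,0,0],[0,0,0],[0,0,0],[0,0,0],[0,0,0],[0,0,0]], "travel": [[0,0,-0.3],[0,0,-0.2],[0,0,-0.12],[-0.06,0.01,-0.15],[-0.06,0.01,-0.15],[-0.05,0.01,-0.15],[-0.04,0.005,-0.15],[-0.04,0.005,-0.16],[-0.03,0.005,-0.16],[-0.03,0.005,-0.2],[-0.03,0,-0.22],[0,0,0],[0,0,0]], "jaw": [0,0,0,0,0,0,0,0,0,0,0,0,0]}}

```text
time: 8.68
tool_pos: [522.0, -23.2, 282.5]
tcp_rot: [180.0, -0.0, 172.4]
ft_force: [-6.1, 0.4, 8.9]
finger_gap: 0.1
grip_force: 4.5
```

```bash
python3 - <<'E'
from h import *
s=r.sense();z=s['tool_pos'][2]-25-11;print(s['tool_pos'],'q',.4-np.arcsin((z-225)/190))
T=r.snapshot('top');S=r.snapshot('scene')
f=lambda s,x0,y0,w=100,h=75:cv2.resize(s['color'][y0:y0+h,x0:x0+w,::-1],(400,300),interpolation=cv2.INTER_CUBIC)
cv2.imwrite('pics/f.png',np.hstack([f(T,155,180,60,45),f(S,190,130)]))
E
```

```text
[522.04110846 -23.15617612 282.49472105] q 0.28662717423922784
```

View pics/f.png

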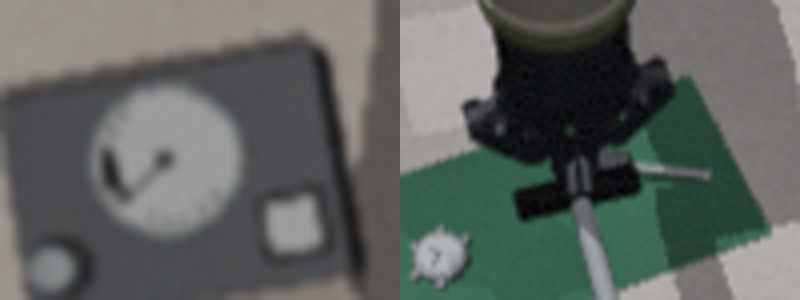

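The needle tip is just short of the broad mark (tip (125,198), mark roughly (100–122,150–195)), matching q≈0.29. I need about 17.5 mm more.

>>> {"method": "apply_moves", "body": {"angular": [[0,0,0],[0,0,0],[0,0,0],[0,0,0],[0,0,0],[0,0,0]], "travel": [[-0.02,0,-0.13],[-0.01,0,-0.13],[0,0,-0.1],[0,0,-0.08],[0,0,0],[0,0,0]], "jaw": [0,0,0,0,0,0]}}

```text
time: 9.52
tool_pos: [520.8, -23.1, 265.1]
tcp_rot: [180.0, -0.0, 172.4]
ft_force: [-7.5, 1.7, 10.3]
finger_gap: -0.3
grip_force: 5.0
```

```bash
python3 - <<'E'
from h import *
s=r.sense();z=s['tool_pos'][2]-25-11;print(s['tool_pos'],'q',.4-np.arcsin((z-225)/190))
T=r.snapshot('top');S=r.snapshot('scene')
f=lambda s,x0,y0,w=100,h=75:cv2.resize(s['color'][y0:y0+h,x0:x0+w,::-1],(400,300),interpolation=cv2.INTER_CUBIC)
cv2.imwrite('pics/g.png',np.vstack([np.hstack([f(T,155,180,60,45),f(S,190,130)]),np.hstack([f(S,300,140,60,45),f(T,240,100,100,105)])]))
E
```

```text
[520.83871007 -23.09861892 265.05563528] q 0.3786529298687567
```

View pics/g.png

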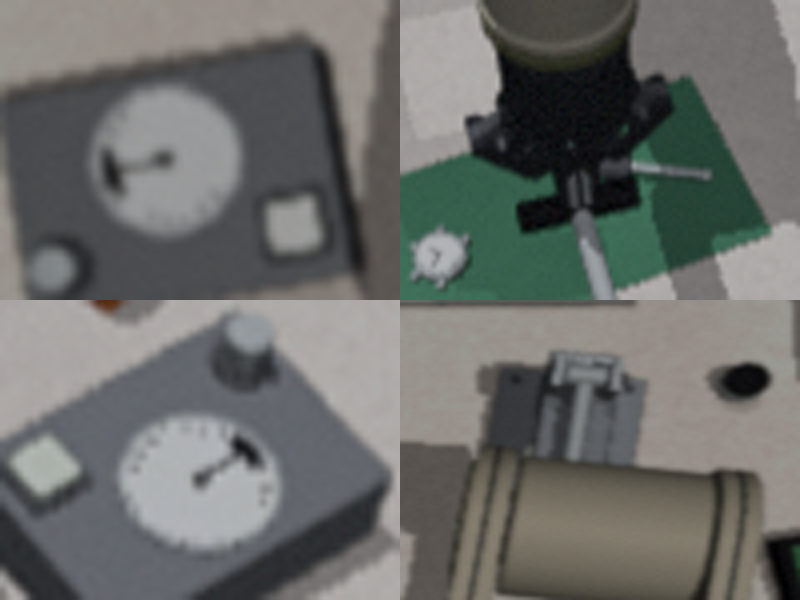

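The needle points into the middle of the broad mark in both views and the push holds steady at 10 N. q≈0.379, so I'm handing in while holding.

```bash
python3 -c "
from bench import r
print(r.sense()['tool_pos']);print(r.hand_in())"
```

```text
[520.83698637 -23.07314038 265.07257354]
the job is handed in; nothing more can be done
None
```

I zeroed the indicator with the plunger first, then pressed the lever to about 0.38 rad. The needle stood mid-mark and the arm was still holding it there at hand-in; the result of the judging was not shown.

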